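# Feel how dry the tile and the coaster are

## Robot

A 7-joint arm with a two-finger parallel gripper is mounted at the origin on a cart in front of the work surface, level with it; the furniture and walls round the work are solid. World frame = base frame: x ahead of the robot, y to its left, z up, the work surface at z = 0. Lengths are in m, angles in rad, forces in N, time in s.
With the tool pointing down it reaches from about 0.4 to 0.85 m from the base axis. Payload 4.5 kg.
Tool frame: the origin (TCP) lies between the finger pads; the fingertips stand 25 mm ahead of it and the grasp point (between the pads) lies 6 mm ahead of it; z points along the fingers, y is the line along which they close (so a half turn about z gives the same grasp; the last joint's range is limited). The gripper opens to 88 mm and grips with 3 to 60 N. Pads are 18 mm wide; open, the fingers measure 123 mm over their backs; the gripper's body (75 mm by 187 mm) begins 45 mm behind the grasp point.
Start: joints at [-1.3, 0.689, -0.195, 1.565, 0.157, 0.902, -0.215], TCP at [0.147, 0.608, 0.264] pointing down, gripper open.
Joint ranges: [-3.01, 3.01], [-0.46, 2.08], [-1.47, 1.51], [0.13, 2.56], [-1, 4.14], [0.04, 2.09], [-2.66, 2.66]. Speed limits (rad/s): [2.57, 2.57, 3.14, 3.14, 3.14, 3.14, 3.14].

## Interface

Orientations are given as a 3x3 rotation matrix whose columns are the frame's x, y, z axes.
In Python, from plant import arm gives the robot as it stands.
- The arm moves only by the shell command python3 -m crank 'ROWS' [OPENING] [FORCE]. ROWS is JSON, a list of rows, each a list of 4 numbers: the shift along the world's x, y, z scaled (see below), then the turn about the world's z scaled (see below). In form: [[dx, dy, dz, roll], ...]. A call has 1 to 10 rows; each row is the pose to reach, as a shift and turn from the pose commanded when the call began, turning the shorter way round; what a row does not reach only later rows make up. The controller multiplies each number of a shift by 0.3 m and each number of a turn by 180 degrees. A row lasts 1/8 s, in which the tool goes at most 62.5 mm and 10.7 degrees, less where a joint would pass 70% of its speed; a pose out of reach is approached as far as the arm can. A call with a number of a shift or a turn outside -1 to 1 is refused whole. A call with a gripper value outside its range is refused whole. OPENING is the opening, from 0 (shut) to 1 (fully open), set as the call begins (- or left out, the last holds). The fingers move at their own pace and stop on an object; FORCE is the grip in N (left out, the last holds). Time passes only in rows, so rows that repeat a pose let the fingers close. It gives the time, the measured TCP pose, the force, the opening and the grip force at its end, in the units of the state.
- arm.read_state(): the state, without advancing time (a new reading comes with each control period).
- arm.get_image(name): name is "scene" or "side" or "wrist"; returns (picture, depth): 480x640x3 uint8, red, green, blue; 480x640 float32, m along the optical axis (not along the pixel's ray), 0 where there is no reading.
- arm.camera_params(name): a dict with "fx", "fy", "cx", "cy" (pixels), "rvec" (rotation vector, rad) and "tvec" (3), from world to camera coordinates, as OpenCV has them. Camera axes: x right, y down, z forward; pixel columns grow to the right and rows downward; lengths in m; the calibration is good to about 2 mm. A picture is of the moment at which its call begins: read the wrist's pose just before it. camera_params takes no time and is no camera call; for the wrist camera it gives the pose at the moment of the call.
- arm.sign_off(): hands the job in; it is judged then, once.
The state is a dict: "time": time; "joints": joint angles; "dq": joint speeds; "joint_torque": joint torques, N m; "tool_pos": TCP position; "tool_rot": TCP orientation; "force": force on the tool from outside, world axes, zero at the start; "moment": the same for the moment, N m; "finger_gap": finger opening in m; "grip_force": force on a finger pad.
Only numpy, scipy, OpenCV 4.12 (cv2) and the standard library are available. Lean on these libraries where they do the work, as an engineer would, in place of code of your own. Each camera call takes 0.05 s, during which the arm holds its last target. There are 200 camera calls.

## Task

See how far the fresh clay on the plywood board has dried: with the fingertips, touch the big stamped tile lightly from above near its middle and rest them there for about half a second, then do the same on the coiled coaster, and raise the hand at least 10 cm clear of the board. The clay marks easily and its board gives on rubber buffers, so press so gently that the board hardly sinks, and do not shift, tilt or lift the tile or the coaster. Leave the clay ring and the two small cups untouched.

Things in the scene. Friction and masses are not known exactly. Their poses are not given: they have to be found in the camera images.
- drying_board: Narrow plywood board, 144 x 550 mm (its x, y), carried by rubber buffers on two fixed low runners, lying crosswise in front of the robot; origin under its centre at table height; at rest its flat top lies 40 mm above the origin. Four unfired clay pieces lie loose on it in one row along its y, about 140 mm apart, in any order: tile, coaster, ring and low cup.
- deck (a joint): How far the plywood board has sunk on its rubber buffers, in m: 0 at rest, grows downwards to 0.014. It stays level; it begins to give at about 2 to 4 N of pressure on what lies on it and then sinks 1 mm for each further 2.5 N, and springs back when let go.
- tile: Rectangular light-brown clay tile stamped with rows of round dots in the middle and slanting strokes at both ends, 150 x 81 mm and 11 mm thick, lying flat with its long side roughly along the board, the largest piece there; origin at the centre of its underside, z up, its long side turned 0.38 rad counter-clockwise (seen from above) from its own x axis. Rigid, about 0.2 kg, loose. To be touched first, on its top within 30 mm of the middle (11 mm above the origin).
- coaster: Round coaster of coiled clay (a flat spiral), 73 x 78 mm and 13 mm thick, lying flat; origin at about the centre of its underside, z up. Rigid, about 0.16 kg, loose. To be touched second, on its top within 30 mm of the middle (13 mm above the origin).
- ring: Bystander: small clay ring lying on the board, with an open middle, 33 mm across, 10 mm high; origin at the centre of its underside. Not to be touched.
- cup_low: Bystander: small low clay cup standing on the board, 54 x 59 mm, 31 mm high; origin at the centre of its underside. Not to be touched.
- cup_round: Bystander: small round clay cup standing on the table to the right of the board and nearer to the robot, 51 mm across, 38 mm high; origin at the centre of its underside. Not to be touched.
Mind the look-alikes: they are no part of the job. What is shaped like the coaster but pink is not meant.

How it is judged:
On the way, in this order (a step that is already met when the one before it is completed fails the run):
1. the fingertips rest lightly on the tile, near its middle (contact force between the fingers and tile above 0.3 N and horizontal distance between the grasp point and tile below 0.03 m), for 0.2 s.
2. then the fingertips rest lightly on the coaster, near its middle (contact force between the fingers and coaster above 0.3 N and horizontal distance between the grasp point and coaster below 0.03 m), for 0.2 s.
At the end, for the whole second after the job is handed in: Tile and coaster have been touched in that order; they and the three bystanders lie within 8 mm of where they started, tile and coaster flat (within 0.08 rad) and at rest, and the hand is raised, its grasp point more than 0.145 m above the table; the board has sprung back (sunk less than 2 mm) (distance of each of tile, coaster, ring, cup_low, cup_round from where it was at the start of the episode below 0.008 m and angle between each of tile, coaster's own z axis and vertical below 0.08 rad and linear speed of each of tile, coaster below 0.02 m/s and height (world z) of the grasp point above 0.145 m and value of joint deck below 0.002 m).
It fails at once if pressed so hard that the board sinks by more than 8 mm (over about 20 N) (value of joint deck above 0.008 m).
It fails at once if tile or coaster shifted or lifted by more than 12 mm, or tipped by more than 0.12 rad (distance of any of tile, coaster from where it was at the start of the episode above 0.012 m or angle between any of tile, coaster's own z axis and vertical above 0.12 rad).
It fails at once if ring or a cup touched by the robot, or moved by more than 12 mm (contact force between any of the fingers, the arm and ring above 0.3 N or contact force between any of the fingers, the arm and cup_low above 0.3 N or contact force between any of the fingers, the arm and cup_round above 0.3 N or distance of any of ring, cup_low, cup_round from where it was at the start of the episode above 0.012 m).
It also fails if it takes over 48 s, if anything falls off the work surface, if the arm or the gripper's body presses on something with over 40 N, if the wrist force passes 120 N, or if a joint passes its speed limit or range.

## Working session

There is one attempt and no reset: what is moved stays moved. The work goes in short steps, Python scripts to look and compute and a shell command to move; the robot and the scene stay as the last step left them, time stands still between calls to the robot, and variables do not carry over. Pictures are saved under pics/ and viewed, at most 10 in all, crops included, and the job is handed in when it is done.

```bash
mkdir -p pics; cat > h.py <<'E'
import numpy as np, cv2
from plant import arm
def snap(n,f):
    p=arm.camera_params(n); im,d=arm.get_image(n)
    cv2.imwrite('pics/'+f+'.png',im[:,:,::-1]); np.savez('pics/'+f+'.npz',im=im,d=d,**{k:np.array(v) for k,v in p.items()})
def load(f): return np.load('pics/'+f+'.npz')
def ray(s,u,v,z):
    R=cv2.Rodrigues(np.array(s['rvec'],float))[0]; t=np.array(s['tvec'],float).ravel()
    c=-R.T@t; r=R.T@np.array([(u-s['cx'])/s['fx'],(v-s['cy'])/s['fy'],1.])
    return c+r*(z-c[2])/r[2]
E
python3 - <<'E'
from h import *
snap('scene','s0'); snap('side','d0')
s=arm.read_state(); print(s['time'],s['tool_pos'],s['tool_rot'],s['force'])
E
```

```text
0.1 [0.1465295  0.607042   0.26297671] [[-9.72118480e-01  2.34490051e-01 -2.78784958e-04]
 [ 2.34490190e-01  9.72117114e-01 -1.63315078e-03]
 [-1.11945980e-04 -1.65298839e-03 -9.99998628e-01]] [ 0.05426829 -1.3224783   0.33918098]
```

View pics/s0.png

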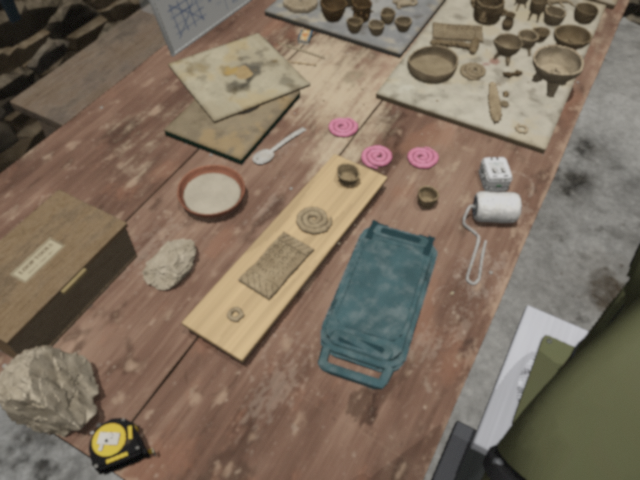

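View pics/d0.png

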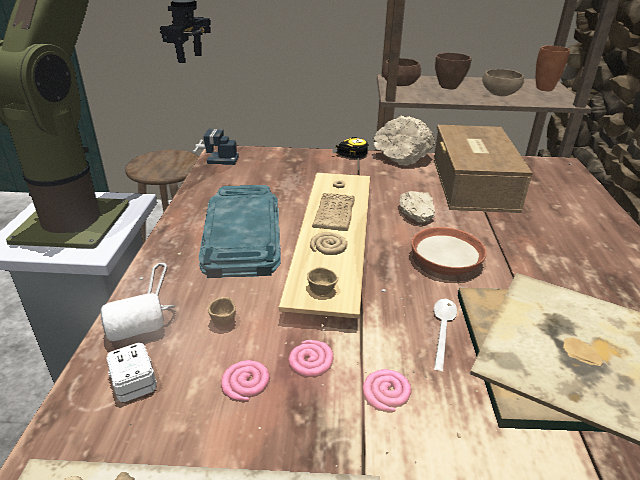

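The four pieces on the board are: ring at scene (235,314) and side (339,184); tile at scene (276,264) and side (334,210); coaster at scene (314,220) and side (329,243); low cup at scene (347,174) and side (322,281). The coaster candidates are the clay one on the board and three pink ones on the table at side (245,380), (311,358) and (387,390). The brown one on the board fits the description. Next I'll segment the pieces and confirm in a crop.

```bash
python3 - <<'E'
from h import *
out=[]
for f,guess in (('s0',dict(tile=(276,264,.051),coaster=(314,220,.053),ring=(235,314,.05),cup=(347,174,.071),cupr=(427,198,.038))),('d0',dict(tile=(334,210,.051),coaster=(329,243,.053),ring=(339,184,.05),cup=(322,281,.071),cupr=(222,314,.038)))):
    s=load(f); im=s['im'].copy(); 
    g=cv2.GaussianBlur(im,(3,3),0); V=g.max(2)
    for n,(u,v,z) in guess.items():
        print(f,n,'guess',ray(s,u,v,z).round(3),end=' ')
        if n in('tile','coaster'):
            m=(V<165).astype(np.uint8)
            m=cv2.morphologyEx(m,cv2.MORPH_CLOSE,np.ones((5,5)))
            c=[c for c in cv2.findContours(m,0,2)[0] if cv2.pointPolygonTest(c,(u,v),True)>-3 and cv2.contourArea(c)<6000]
            for k in c:
                pts=np.array([ray(s,*q[0],z)[:2] for q in k],np.float32)
                print(cv2.minAreaRect(pts),end='')
                cv2.drawContours(im,[k],-1,(255,0,0),1)
        print()
    y,x=(130,200) if f=='s0' else (160,250)
    out.append(cv2.resize(im[y:y+200,x:x+190 if f=='s0' else x+140],None,fx=2.4,fy=2.4))
cv2.imwrite('pics/c1.png',np.hstack(out)[:,:,::-1])
E
```

```text
s0 tile guess [0.62  0.034 0.051] 
s0 coaster guess [ 0.61  -0.103  0.053] 
s0 ring guess [0.627 0.171 0.05 ] 
s0 cup guess [ 0.605 -0.244  0.071] 
s0 cupr guess [ 0.428 -0.296  0.038] 
d0 tile guess [0.624 0.023 0.051] 
d0 coaster guess [ 0.618 -0.118  0.053] ((0.6241979598999023, -0.11580072343349457), (0.01636982336640358, 0.009376907721161842), 21.156930923461914)
d0 ring guess [0.632 0.157 0.05 ] 
d0 cup guess [ 0.611 -0.268  0.071] 
d0 cupr guess [ 0.441 -0.332  0.038]
```

View pics/c1.png

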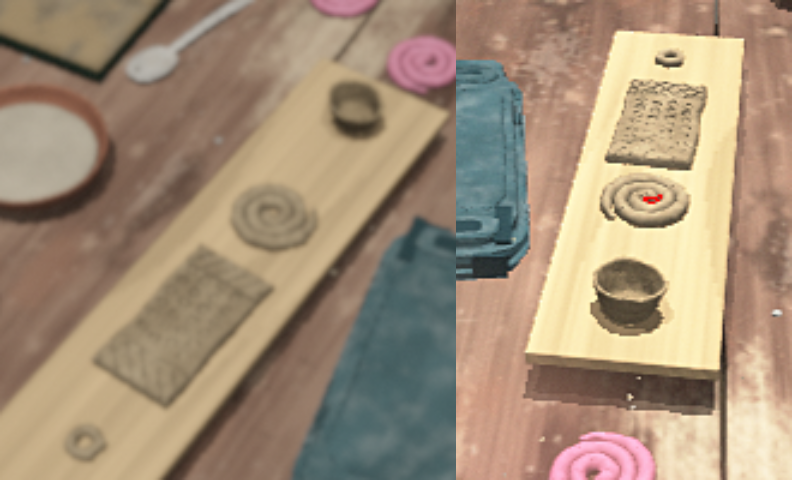

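The crop confirms that the brown coaster and the stamped tile on the board are the ones meant. I'll go above the tile with the gripper shutting, then look with the wrist camera.

```bash
python3 -m crank '[[0.13,-0.16,0,0],[0.26,-0.32,0,0],[0.4,-0.49,0,0],[0.53,-0.65,0,0],[0.67,-0.81,0,0],[0.8,-0.97,0,0],[0.8,-0.97,0,0]]' 0 5
python3 -m crank '[[0.13,-0.16,0,0],[0.26,-0.32,0,0],[0.4,-0.49,0,0],[0.53,-0.65,0,0],[0.67,-0.81,0,0],[0.78,-0.97,0,0],[0.78,-0.97,0,0],[0.78,-0.97,0,0]]'
python3 -c "
from h import *
snap('wrist','w0'); s=arm.read_state(); print(s['time'],s['tool_pos'],s['tool_rot'],s['force'],s['finger_gap'])"
```

```text
time: 0.98
tool_pos: [0.3901, 0.311, 0.2633]
tool_rot: [[-0.97, 0.245, 0.001], [0.245, 0.97, -0.004], [-0.002, -0.003, -1.0]]
force: [0.3, 0.5, -0.0]
finger_gap: 0.0203
grip_force: 0.0
time: 1.98
tool_pos: [0.6199, 0.0274, 0.2632]
tool_rot: [[-0.972, 0.233, -0.001], [0.233, 0.972, 0.002], [0.002, 0.001, -1.0]]
force: [-0.4, 0.5, -0.7]
finger_gap: 0.0003
grip_force: 0.0
2.025 [0.61968986 0.02823588 0.26348603] [[-0.97282977  0.23151779 -0.00132229]
 [ 0.23151521  0.97282952  0.00185216]
 [ 0.00171517  0.0014957  -0.99999741]] [-1.00255557  0.46287802 -0.25721104] 0.00047981901937698416
```

View pics/w0.png

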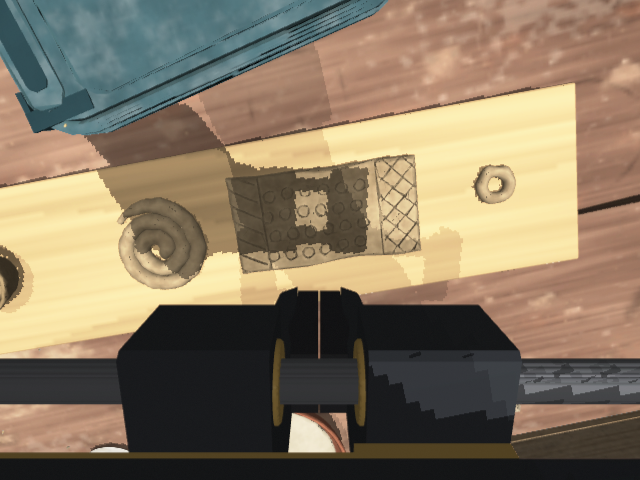

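The wrist view shows the tile with corners (227,178), (414,155), (420,250), (243,273); the coaster spans about (118–208, 197–290) and the ring is at (495,184).

```bash
python3 - <<'E'
from h import *
s=load('w0')
P=np.array([ray(s,u,v,.051) for u,v in((227,178),(414,155),(420,250),(243,273))])
print(P.round(3),P.mean(0).round(4),np.linalg.norm(np.diff(P,axis=0),axis=1))
for u,v,z in((163,244,.053),(118,244,.053),(208,244,.053),(163,197,.053),(163,290,.053),(495,184,.05)): print(ray(s,u,v,z).round(4))
for u,v in((326,214),(163,244)):
    d=np.median(s['d'][v-12:v+13,u-12:u+13]); R=cv2.Rodrigues(s['rvec'])[0]
    print('depth pt',(R.T@(np.array([(u-s['cx'])/s['fx'],(v-s['cy'])/s['fy'],1])*d-s['tvec'].ravel())).round(4))
E
```

```text
[[ 0.576 -0.036  0.051]
 [ 0.592  0.11   0.051]
 [ 0.669  0.101  0.051]
 [ 0.654 -0.046  0.051]] [0.6227 0.0322 0.051 ] [0.14644327 0.07701702 0.14726432]
[ 0.6144 -0.1012  0.053 ]
[ 0.6059 -0.1366  0.053 ]
[ 0.623  -0.0658  0.053 ]
[ 0.578  -0.0887  0.053 ]
[ 0.6523 -0.1142  0.053 ]
[0.6295 0.168  0.05  ]
depth pt [0.6216 0.0329 0.051 ]
depth pt [ 0.6147 -0.1019  0.0513]
```

```bash
python3 -m crank '[[0.008,0.015,-0.15,0],[0.008,0.015,-0.3,0],[0.008,0.015,-0.45,0],[0.008,0.015,-0.54,0],[0.008,0.015,-0.58,0],[0.008,0.015,-0.59,0],[0.008,0.015,-0.59,0],[0.008,0.015,-0.59,0],[0.008,0.015,-0.59,0]]'
python3 -m crank '[[0,0,-0.01,0],[0,0,-0.015,0],[0,0,-0.02,0],[0,0,-0.02,0]]'

```

```text
time: 3.15
tool_pos: [0.6235, 0.03, 0.0876]
tool_rot: [[-0.972, 0.235, 0.001], [0.235, 0.972, 0.0], [-0.001, 0.001, -1.0]]
force: [-0.0, -0.0, -0.1]
finger_gap: 0.0003
grip_force: 0.0
time: 3.65
tool_pos: [0.6229, 0.0301, 0.0805]
tool_rot: [[-0.972, 0.235, -0.0], [0.235, 0.972, 0.0], [0.0, -0.0, -1.0]]
force: [0.2, -0.0, -0.9]
finger_gap: 0.0005
grip_force: 0.0
```

Now 1 mm steps.

```bash
python3 -m crank '[[0,0,-0.003,0],[0,0,-0.006,0],[0,0,-0.006,0]]' | grep -E "tool_pos|^force"
python3 -m crank '[[0,0,-0.0035,0],[0,0,-0.0035,0]]'| grep -E "tool_pos|^force"
```

```text
tool_pos: [0.623, 0.0301, 0.0789]
force: [-0.5, -0.1, -0.3]
tool_pos: [0.623, 0.0301, 0.0778]
force: [0.7, 0.6, 0.1]
```

```bash
for i in 1; do python3 -m crank '[[0,0,-0.0035,0],[0,0,-0.0035,0],[0,0,-0.0035,0]]'| grep -E "tool_pos|^force"; done; python3 -c "
from h import *
for i in range(4): arm.get_image('wrist'); print(arm.read_state()['force'][2],arm.read_state()['tool_pos'][2])"
```

```text
tool_pos: [0.623, 0.0301, 0.0768]
force: [0.7, 0.6, -0.9]
-0.30578429049185685 0.07682332789426063
0.47908407024574773 0.07681766042361303
-0.08227569582709518 0.07682024083768368
0.39157381436493416 0.07686151656846123
```

```bash
cat > f.py <<'E'
from h import *
F=[];Z=[]
for i in range(4): arm.get_image('wrist'); s=arm.read_state(); F.append(s['force']);Z.append(s['tool_pos'])
print(s['time'],'mean force',np.mean(F,0).round(2),'pos',np.mean(Z,0).round(4))
E
python3 -m crank '[[0,0,-0.003,0],[0,0,-0.003,0]]'>/dev/null; python3 f.py
```

```text
5.3 mean force [-1.16  0.04  3.42] pos [0.623  0.0301 0.0762]
```

```bash
python3 -m crank '[[0,0,-0.003,0],[0,0,-0.003,0]]'>/dev/null; python3 f.py
```

```text
5.75 mean force [-0.97 -0.28  5.8 ] pos [0.623  0.0301 0.0753]
```

The tile is touched: 3.4 then 5.8 N, held well over half a second. On to the coaster.

```bash
python3 -m crank '[[0,0,0.05,0],[0,0,0.17,0],[0,-0.1,0.2,0],[-0.01,-0.25,0.2,0],[-0.028,-0.4,0.2,0],[-0.028,-0.44,0.2,0],[-0.028,-0.44,0.2,0],[-0.028,-0.44,0.2,0]]'; python3 -c "
from h import *
snap('wrist','w1')"
```

```text
time: 6.75
tool_pos: [0.6151, -0.0992, 0.1353]
tool_rot: [[-0.973, 0.232, 0.001], [0.232, 0.973, 0.002], [-0.0, 0.002, -1.0]]
force: [-0.5, -0.1, -0.0]
finger_gap: 0.0009
grip_force: 0.0
```

View pics/w1.png

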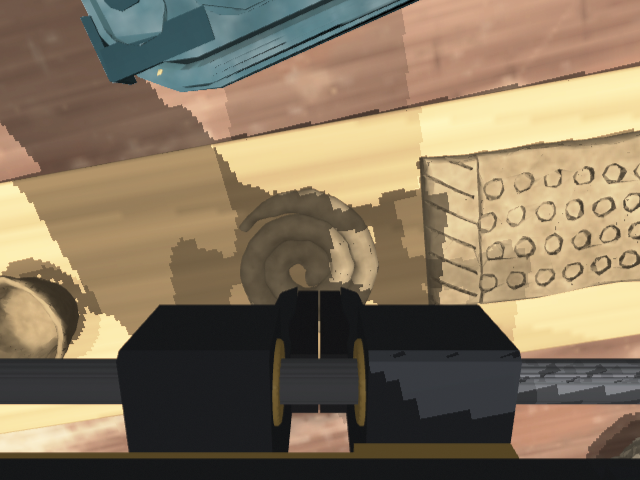

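The coaster spans columns 240–378 (hub about (300,275)), just left of the finger line at column 319, which agrees with the earlier measurement. The tile's left edge is clear at column 425. Descending.

```bash
python3 -m crank '[[0,-0.01,-0.06,0],[0,-0.01,-0.11,0],[0,-0.01,-0.15,0],[0,-0.01,-0.165,0],[0,-0.01,-0.17,0],[0,-0.01,-0.17,0],[0,-0.01,-0.17,0]]' | grep -E "tool_pos|^force"
python3 -m crank '[[0,0,-0.004,0],[0,0,-0.007,0],[0,0,-0.007,0]]'>/dev/null; python3 f.py
```

```text
tool_pos: [0.6149, -0.105, 0.0845]
force: [0.7, 0.1, -0.1]
8.25 mean force [-0.06 -0.4  -0.34] pos [ 0.6146 -0.1049  0.0819]
```

```bash
python3 -m crank '[[0,0,-0.003,0],[0,0,-0.006,0],[0,0,-0.006,0]]'>/dev/null; python3 f.py; python3 -m crank '[[0,0,-0.003,0],[0,0,-0.003,0]]'>/dev/null; python3 f.py
```

```text
8.825 mean force [-0.09  0.27 -0.11] pos [ 0.6146 -0.1049  0.0801]
9.275 mean force [0.19 0.35 0.1 ] pos [ 0.6146 -0.1049  0.0792]
```

```bash
python3 -m crank '[[0,0,-0.003,0],[0,0,-0.003,0]]'>/dev/null; python3 f.py
```

```text
9.725 mean force [-0.21 -0.13  2.68] pos [ 0.6147 -0.1049  0.0785]
```

```bash
python3 -m crank '[[0,0,-0.003,0],[0,0,-0.003,0]]'>/dev/null; python3 f.py
```

```text
10.175 mean force [-0.38  0.03  4.47] pos [ 0.6147 -0.1049  0.0776]
```

```bash
python3 -m crank '[[0,0,0.05,0],[0,0,0.2,0],[0,0,0.4,0],[0,0,0.55,0],[0,0,0.6,0],[0,0,0.6,0],[0,0,0.6,0],[0,0,0.6,0]]'
python3 -c "
from h import *
snap('wrist','w2')"
```

```text
time: 11.18
tool_pos: [0.6137, -0.1048, 0.2556]
tool_rot: [[-0.972, 0.234, -0.003], [0.234, 0.972, 0.0], [0.003, -0.0, -1.0]]
force: [0.1, 0.4, 0.0]
finger_gap: 0.0008
grip_force: 0.0
```

View pics/w2.png

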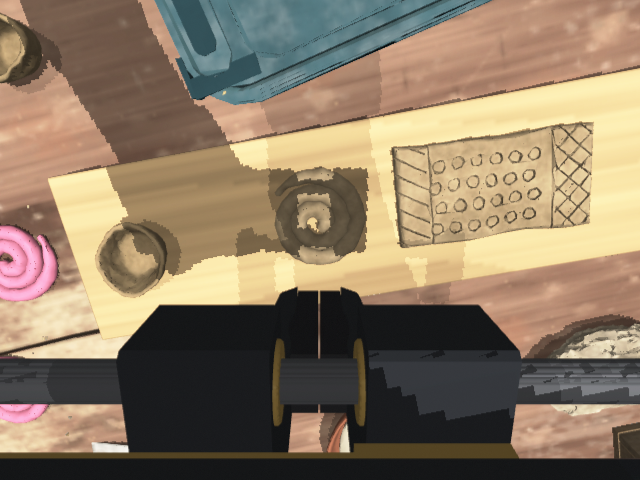

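The coaster at (320,215) and the tile at (493,185) lie flat and in place, the low cup at (132,258) is undisturbed, and the hand is high.

```bash
python3 -c "
from plant import arm
print(arm.sign_off())"
```

```text
the job is handed in; nothing more can be done
None
```

I touched the tile (up to about 6 N) and then the coaster (up to about 4.5 N), each for over half a second near its middle, raised the hand to about 25 cm, and handed the job in at about 11 s of the 48 s; no verdict came back.

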